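# Lay one guest's cover, with a coaster drawn from the dispenser

## Robot

A 6-joint arm with a two-finger parallel gripper is mounted at the origin on a cart in front of the work surface, level with it; the furniture and walls round the work are solid. World frame = base frame: x ahead of the robot, y to its left, z up, the work surface at z = 0. Lengths are in m, angles in rad, forces in N, time in s.
With the tool pointing down it reaches from about 0.35 to 0.85 m from the base axis. Payload 8.1 kg.
Tool frame: the origin (TCP) lies on the centre line of the jaws, within the pads' length; the fingertips stand 17 mm ahead of it and the grasp point (between the pads) lies 2 mm behind it; z points along the fingers, y is the line along which they close (so a half turn about z gives the same grasp; the last joint's range is limited). The gripper opens to 93 mm and grips with 3 to 60 N. Pads are 15 mm wide; open, the fingers measure 128 mm over their backs; the gripper's body (75 mm by 188 mm) begins 65 mm behind the grasp point.
Start: joints at [1.19, 0.13, 1.488, -0, 1.523, -0.085], TCP at [0.175, 0.574, 0.236] pointing down, gripper open.
Joint ranges: [-2.96, 2.96], [-0.89, 2.26], [0.02, 2.5], [-1.34, 4.48], [0, 2.73], [-2.66, 2.66]. Speed limits (rad/s): [2.39, 2.39, 2.79, 3.14, 3.14, 3.14].

## Interface

Orientations are given as a rotation vector (axis times angle).
In Python, from plant import status, eyes, robot gives the robot as it stands. The module is installed in compiled form; this text tells all that it offers.
- The arm moves only by the tool servo_tool, never from a script. Its argument "plan" is text: rows parted by semicolons, each of 4 numbers parted by spaces: the shift along the tool's x, y, z in m, then the turn about the tool's z in degrees. A call has 1 to 12 rows; each row is the pose to reach, as a shift and turn from the pose commanded when the call began, along the tool's axes at that moment; what a row does not reach only later rows make up. A row lasts 1/12 s, in which the tool goes at most 41.7 mm and 7.16 degrees, less where a joint would pass 70% of its speed; a pose out of reach is approached as far as the arm can. A call with a gripper value outside its range is refused whole. "grip" is the closure, from -1 (fully open) to 1 (shut), set as the call begins (left out, the last holds). The fingers move at their own pace and stop on an object; "grip_force" is the grip in N (left out, the last holds). Time passes only in rows, so rows that repeat a pose let the fingers close. It gives the time, the measured TCP pose, the force, the opening and the grip force at its end, in the units of the state.
- status.read_state(): the state, without advancing time (a new reading comes with each control period).
- eyes.read_camera(name): name is "side" or "top"; returns a dict with "image" (400x640x3 uint8, blue, green, red), "fovy" (degrees; the focal length in pixels is half the picture's height over the tangent of half this angle, whatever the lens; pixels are square), "cx", "cy" (the principal point, pixels), "k1" (the pictures are not rectified: a ray, as slopes to the right and down, at radius r is drawn at 1 + k1 r^2 times it, then the intrinsics apply), "world_from_camera" (4x4, takes a point from camera to world coordinates). Camera axes: x right, y down, z forward; pixel columns grow to the right and rows downward; lengths in m; the calibration is good to about 2 mm. A picture is of the moment at which its call begins. There is no depth.
- robot.close_job(): hands the job in; it is judged then, once.
The state is a dict: "t": time; "q": joint angles; "dq": joint speeds; "joint_torque": joint torques, N m; "tool_pos": TCP position; "orientation": TCP orientation; "force": force on the tool from outside, world axes, zero at the start; "wrist_torque": the same for the moment, N m; "opening": finger opening in m; "gripper_force": force on a finger pad.
Only numpy, scipy, OpenCV 4.12 (cv2) and the standard library are available. Lean on these libraries where they do the work, as an engineer would, in place of code of your own. Each camera call takes 0.05 s, during which the arm holds its last target. There are 200 camera calls.

## Task

Lay the cover for the guest who will sit on the robot's side of the table, seen from that seat: the fork to the left of the plate and the spoon to the right, both level with it, pointing straight away from the guest, their middles 13 cm from the plate's centre. Draw only the bottom coaster out of the dispenser's slot and lay it lengthwise in line beyond the spoon, its centre 16.5 cm farther from the guest than the plate's centre; stand the tumbler upright on the middle of it, and stand the ramekin in line beyond the fork, just as far out. Leave the pepper mill, the wine glass and the other coasters where they are, and let go of everything.

Things in the scene. Friction and masses are not known exactly. Their poses are not given: they have to be found in the camera images.
- plate: pale glazed plate (two nested, seen as one), round, 174 mm across and 35 mm high at the rim, fixed on the table at the guest's place; origin at the centre of its underside. The guest sits on the robot's side of the table; its axes are those of the room: x away from the guest and robot, y to the guest's left
- fork: steel table fork, 193 mm long, 26 mm wide at the tines, 40 g, lying loose on the table; origin under its middle on the table; x runs along it from the handle's end (-96 mm) to the tines (+96 mm), z up. The handle is arched: at the middle, over the centre of mass, it is a bar 8 mm wide and 3.5 mm thick whose top is 14 mm above the table; pinch it there across, fingertips down by the table
- spoon: steel spoon, 188 mm long, 38 mm wide at the bowl, 45 g, lying loose on the table; origin, axes and grip as for the fork (x runs from the handle's end to the bowl's tip)
- ramekin: fluted white porcelain ramekin, round, 68 mm across at the rim, 41 mm high, 110 g, open at the top, loose; origin at the centre of its underside; wall about 4 mm; it can be taken across the outside (68 mm) or by the rim
- tumbler: clear glass tumbler (the only one on this table top), 92 mm high, 81 mm across at the rim, 64 mm at the foot, 220 g, open, loose; origin at the centre of its underside. Too wide to span: pinch its rim from above, one finger inside (rim 39 mm from the axis, wall 2 to 6 mm). The wall flares, so pinched it hangs a little tilted and comes to stand about 8 mm towards the pinched side
- coaster: bottom coaster of the stack: flat oblong of pale wood, 110 x 68 x 6 mm, 45 g, loose; origin at the centre of its underside, x along its length, y across (68 mm). At the start it sticks 40 mm out of the slot on the dispenser's -x side; three more weigh on the rest of it. Pinch its two long edges where it sticks out and draw it level along the dispenser's -x, 75 mm or more, before lifting
- coaster_top: the top coaster of the stack in the dispenser (same as the others); four coasters lie in the stack, and when the bottom one is drawn out the others drop by 6 mm; they stay in the dispenser; origin at the centre of its underside
- dispenser: dark steel coaster dispenser, an open-topped holder 124 mm long (x), 82 mm wide (y), 46 mm high, walls 5 mm, fixed; origin at the centre of its underside. Its floor is 8 mm above the table. Its front, at x = -62 mm, has two corner fences whose lower edges leave a slot 8.5 mm high above the floor, through which only the bottom coaster can be drawn, towards -x
- pepper_mill: bystander: dark turned wooden pepper mill, 56 mm across, 217 mm tall, loose; leave it alone; origin at the centre of its underside
- wine_glass: bystander: stemmed wine glass, 80 mm across, 201 mm tall, loose; leave it alone; origin at the centre of its underside
Mind the look-alikes: they are no part of the job. What is shaped like the tumbler but turquoise is not meant.

How it is judged:
At the end, for the whole second after the job is handed in: From the plate: fork at y +130, spoon at y -130 (+-15 mm, x +-20), heads away; ramekin at x 165, y +130; bottom coaster flat at x 165, y -130 (+-15 mm); cutlery and coaster within 0.17 rad of straight; tumbler upright on the coaster within 15 mm; other coasters still in; all at rest, released (y of fork in the frame of plate between 0.115 and 0.145 m and x of fork in the frame of plate between -0.02 and 0.02 m and angle between the x axis of each of fork, spoon, coaster and the x axis of plate, either way round below 0.17 rad and y of plate in the frame of fork below 0 m and angle between each of fork, spoon's own z axis and vertical below 0.2 rad and height (world z) of each of fork, spoon, ramekin below 0.006 m and linear speed of each of fork, spoon, ramekin, coaster, tumbler below 0.02 m/s and angular speed of each of fork, spoon, ramekin, coaster, tumbler below 0.2 rad/s and y of spoon in the frame of plate between -0.145 and -0.115 m and x of spoon in the frame of plate between -0.02 and 0.02 m and y of plate in the frame of spoon above 0 m and y of ramekin in the frame of plate between 0.115 and 0.145 m and x of ramekin in the frame of plate between 0.15 and 0.18 m and angle between ramekin's own z axis and vertical below 0.1 rad and y of coaster in the frame of plate between -0.145 and -0.115 m and x of coaster in the frame of plate between 0.15 and 0.18 m and angle between coaster's own x axis and vertical between 1.5 and 1.64 rad and height (world z) of coaster below 0.012 m and horizontal distance between tumbler and coaster below 0.015 m and z of tumbler in the frame of coaster between 0.002 and 0.01 m and angle between tumbler's own z axis and vertical below 0.06 rad and contact force between tumbler and coaster above 0.5 N and horizontal distance between coaster_top and dispenser below 0.02 m and height (world z) of coaster_top between 0.015 and 0.025 m and contact force between the fingers and anything else below 0.1 N); the robot touches nothing.
It fails at once if the pepper mill or the wine glass is shoved or knocked over (distance of any of pepper_mill, wine_glass from where it was at the start of the episode above 0.015 m or angle between any of pepper_mill, wine_glass's own z axis and vertical above 0.2 rad).
It fails at once if a coaster other than the bottom one comes out of the dispenser (horizontal distance between coaster_top and dispenser above 0.025 m or height (world z) of coaster_top above 0.045 m).
It fails at once if the tumbler or the ramekin is tipped over (angle between any of tumbler, ramekin's own z axis and vertical above 0.7 rad).
It also fails if it takes over 120 s, if anything falls off the work surface, if the arm or the gripper's body presses on something with over 40 N, if the wrist force passes 120 N, or if a joint passes its speed limit or range.

## Working session

There is one attempt and no reset: what is moved stays moved. The work goes in short steps, Python scripts to look and compute and a tool call to move; the robot and the scene stay as the last step left them, time stands still between calls to the robot, and variables do not carry over. Pictures are saved under pics/ and viewed, at most 15 in all, crops included, and the job is handed in when it is done.

Besides the shell and the picture viewer there is one more tool, called after "Call:" in YAML: its name, and indented under it one key for each argument. servo_tool: Moves the arm, as the interface text tells. Its arguments: {"type":"object","properties":{"plan":{"type":"string"},"grip":{"type":"number"},"grip_force":{"type":"number"}},"required":["plan"]}

```bash
mkdir -p pics; cat > h.py <<'E'
import numpy as np, cv2
from plant import status, eyes, robot
def cam(n):
    c=eyes.read_camera(n); return c
def ray(c,u,v):
    H,W=c["image"].shape[:2]; f=H/2/np.tan(np.radians(c["fovy"])/2)
    K=np.array([[f,0,c["cx"]],[0,f,c["cy"]],[0,0,1.]])
    p=cv2.undistortPointsIter(np.array([[[u,v]]],float),K,np.array([c["k1"],0,0,0,0.]),None,None,(3,50,1e-9))[0,0]
    T=np.array(c["world_from_camera"]); d=T[:3,:3]@np.array([p[0],p[1],1]); return T[:3,3],d
def onz(c,u,v,z):
    o,d=ray(c,u,v); return o+d*(z-o[2])/d[2]
def tri(ca,a,cb,b):
    o1,d1=ray(ca,*a);o2,d2=ray(cb,*b)
    s=np.linalg.lstsq(np.c_[d1,-d2],o2-o1,rcond=None)[0]
    p,q=o1+s[0]*d1,o2+s[1]*d2; return (p+q)/2,np.linalg.norm(p-q)
def pix(c,P):
    T=np.linalg.inv(np.array(c["world_from_camera"])); H=c["image"].shape[0]; f=H/2/np.tan(np.radians(c["fovy"])/2)
    q=T[:3,:3]@np.array(P)+T[:3,3]; x,y=q[:2]/q[2]; k=1+c["k1"]*(x*x+y*y)
    return np.array([c["cx"]+f*x*k,c["cy"]+f*y*k])
E
python3 - <<'E'
from h import *
s=status.read_state(); print({k:np.round(s[k],3) for k in("t","tool_pos","orientation","opening")})
for n in("top","side"):
    c=cam(n); cv2.imwrite(f"pics/{n}0.png",cv2.resize(c["image"],(800,500),interpolation=cv2.INTER_CUBIC)); print(n,c["fovy"],c["k1"],c["cx"],c["cy"],np.round(c["world_from_camera"],3))
    np.save(n+"0.npy",c,allow_pickle=True)
E
```

```text
{'t': np.float64(0.0), 'tool_pos': array([0.175, 0.573, 0.235]), 'orientation': array([-4.630e-01, -3.107e+00,  3.000e-03]), 'opening': np.float64(0.093)}
top 43.218562877748134 -0.05997057319037521 325.5214928674328 197.22011181844476 [[ 0.012 -0.998  0.055  0.482]
 [-1.    -0.012  0.003 -0.127]
 [-0.002 -0.055 -0.999  1.431]
 [ 0.     0.     0.     1.   ]]
side 53.09508299763853 0.029551249962262417 321.53074011598864 196.89119400549538 [[-0.986 -0.088  0.142  0.46 ]
 [-0.166  0.624 -0.763  0.561]
 [-0.022 -0.776 -0.63   0.625]
 [ 0.     0.     0.     1.   ]]
```

View pics/top0.png

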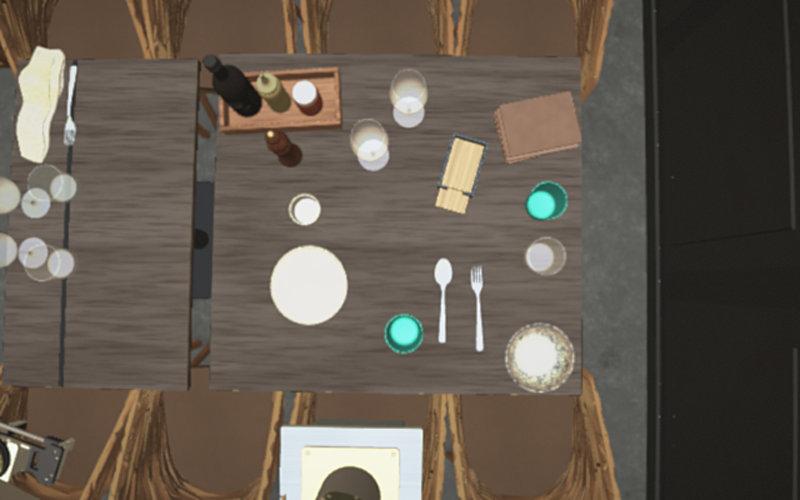

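View pics/side0.png

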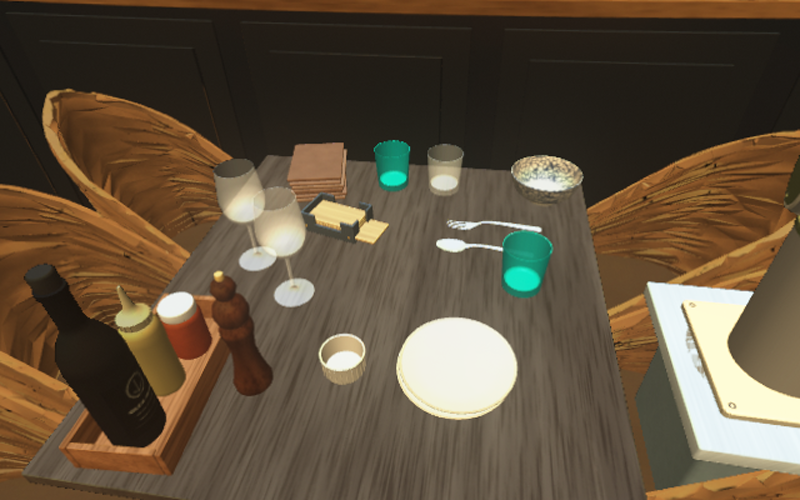

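The top view shows the plate at (309,285), ramekin (305,209), spoon (443,300), fork (478,307), clear tumbler (546,257) and dispenser (462,170), with its slot facing down and slightly left at about (452,200). The bystander mill's base is at (290,155) and the nearest wine glass's foot at (373,155). The side view shows the same things; the clear tumbler is at (445,170).

```bash
cat > m.py <<'E'
from h import *
t=np.load("top0.npy",allow_pickle=True).item(); s=np.load("side0.npy",allow_pickle=True).item()
def blobs(c,m,amin,z):
    out=[]
    for k in cv2.findContours(m.astype(np.uint8)*255,cv2.RETR_EXTERNAL,cv2.CHAIN_APPROX_NONE)[0]:
        a=cv2.contourArea(k)
        if a<amin: continue
        M=cv2.moments(k); u,v=M["m10"]/M["m00"],M["m01"]/M["m00"]
        out.append((a,u,v,k))
    return out
for n,c in(("top",t),("side",s)):
    h=cv2.cvtColor(c["image"],cv2.COLOR_BGR2HSV).astype(int)
    print(n,"white")
    for a,u,v,k in blobs(c,(h[...,2]>165)&(h[...,1]<60),25,0):
        x,y,w,hh=cv2.boundingRect(k)
        if n=="top" and not(175<u<470 and 40<v<320): continue
        print(round(a),np.round((u,v),1),(x,y,w,hh),np.round(onz(c,u,v,0)[:2],3), np.round(np.array(cv2.minAreaRect(k)[0]+cv2.minAreaRect(k)[1]+(cv2.minAreaRect(k)[2],)),1))
    print("wood")
    for a,u,v,k in blobs(c,(h[...,2]>140)&(h[...,1]>70)&(h[...,0]>10)&(h[...,0]<28),60,0):
        if n=="top" and not(175<u<470 and 40<v<320): continue
        print(round(a),np.round((u,v),1),np.round(cv2.boxPoints(cv2.minAreaRect(k)),1).tolist())
a=cv2.resize(t["image"][85:285,340:465],(500,800)[::1],interpolation=cv2.INTER_CUBIC)
a=cv2.resize(t["image"][100:285,335:470],(438,600),interpolation=cv2.INTER_CUBIC)
b=cv2.resize(s["image"][105:215,235:445],(800,419),interpolation=cv2.INTER_CUBIC)
cv2.imwrite("pics/tc.png",a);cv2.imwrite("pics/sc.png",b)
E
python3 m.py
```

```text
top white
1516 [430.2 285.5] (408, 263, 47, 47) [ 0.314 -0.421] [430.  285.   44.7  46.3  23.6]
251 [382.2 245.9] (377, 214, 10, 67) [ 0.425 -0.284] [381.4 247.   66.    8.1  88.9]
340 [354.  230.5] (348, 207, 14, 67) [ 0.467 -0.204] [354.5 240.   66.   13.   90. ]
2992 [246.7 227.8] (216, 196, 62, 64) [0.471 0.1  ] [246.8 227.8  61.5  62.2  45. ]
372 [431.4 205.5] (421, 195, 22, 23) [ 0.54  -0.423] [431.5 206.   22.   21.   90. ]
464 [243.3 167.1] (231, 155, 26, 25) [0.644 0.113] [243.3 167.2  24.7  24.   45. ]
718 [296.8 118.4] (282, 102, 29, 34) [ 0.786 -0.037] [296.  118.5  33.   28.   90. ]
781 [326.7  82.2] (313, 64, 28, 38) [ 0.893 -0.122] [326.5  82.5  37.   27.   90. ]
272 [242.9  73.4] (234, 64, 19, 20) [0.916 0.121] [243.   73.5  19.   18.   90. ]
wood
1268 [367.4 140.1] [[347.20001220703125, 164.1999969482422], [363.70001220703125, 109.4000015258789], [387.29998779296875, 116.5], [370.8999938964844, 171.3000030517578]]
2680 [430.  100.9] [[393.3999938964844, 85.30000305175781], [455.1000061035156, 70.19999694824219], [466.29998779296875, 115.69999694824219], [404.60000610
[... 4412 characters left out ...]
0061035156, 102.0], [291.5, 153.8000030517578], [191.89999389648438, 198.60000610351562]]
759 [541.4 135.5] [[465.1000061035156, 157.10000610351562], [634.7000122070312, 92.69999694824219], [640.7000122070312, 108.4000015258789], [471.1000061035156, 172.8000030517578]]
366 [145.1 104.7] [[72.19999694824219, 76.5999984741211], [77.9000015258789, 65.0], [188.39999389648438, 119.0999984741211], [182.6999969482422, 130.8000030517578]]
2070 [ 82.2 160.8] [[-0.800000011920929, 149.60000610351562], [40.29999923706055, 69.5999984741211], [182.89999389648438, 142.89999389648438], [141.8000030517578, 222.89999389648438]]
80 [5.915e+02 5.000e-01] [[475.0, 1.0], [475.0, 0.0], [639.0, 0.0], [639.0, 1.0]]
```

View pics/tc.png

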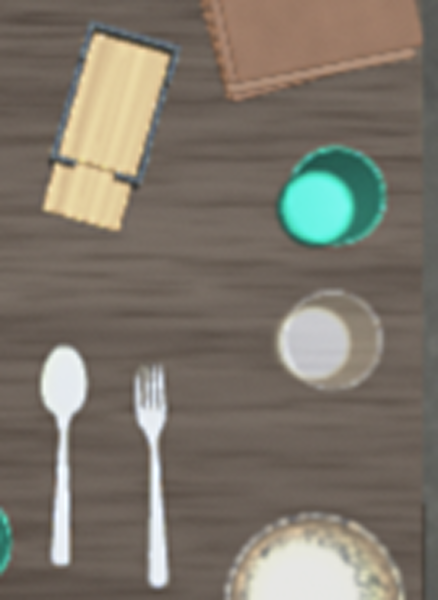

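View pics/sc.png

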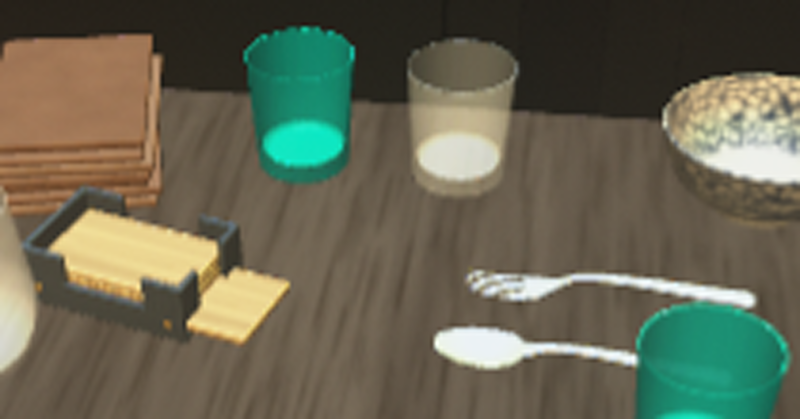

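The top crop shows the spoon from tip (64,346) to handle end (61,566) and the fork from (150,365) to (158,587). The coaster's front corners are at (43,212) and (121,231), and the clear tumbler's rim is centred near (332,340). The side crop shows the coaster's corners at (289,281) and (241,342), the fork from (468,280) to (754,299), and the clear rim's centre at (462,68).

```bash
python3 - <<'E'
from h import *
t=np.load("top0.npy",allow_pickle=True).item(); s=np.load("side0.npy",allow_pickle=True).item()
for n,a,b in [("plate",(246.7,227.8),(365,292.5)),("ramekin",(243.8,167.3),(274,279.5)),("tumbler rim",(437.4,204.8),(356.4,122.8)),
 ("spoon tip",(354.7,206.7),(348.6,195)),("fork tip",(381.3,212.6),(357.8,178.5)),("fork end",(383.7,281),(432.9,183.5)),
 ("coast R",(372.3,171.2),(310.9,178.8)),("coast L",(348.3,165.4),(298.3,194.8))]:
    p,e=tri(t,a,s,b); print(n,np.round(p,4),round(e,4))
for n,a,z in [("plate",(246.7,227.8),.033),("plate lo",(246.7,227.8),.02),("ram",(243.8,167.3),.041),("tum rim",(437.4,204.8),.092),("tum foot",(431.4,205.5),.008),
 ("sp tip",(354.7,206.7),.005),("sp end",(353.8,274.5),.004),("sp mid",(354.3,241),.014),("fk tip",(381.3,212.6),.005),("fk end",(383.7,281),.004),("fk mid",(382.6,247),.014),
 ("cR",(372.3,171.2),.014),("cL",(348.3,165.4),.014),("disp far",(363.5,108.5),.046),("disp far R",(390,115.5),.046),("disp near L",(350.5,149.3),.046),("disp nr R",(377.5,157),.046)]: print(n,np.round(onz(t,*a,z),4))
# rings at known height for plate in side view
for r,z in((.087,.035),):
    print(np.round(pix(t,(.466,.098,0.035)),1))
E
```

```text
plate [0.4711 0.0961 0.024 ] 0.0004
ramekin [0.6388 0.1049 0.041 ] 0.0003
tumbler rim [ 0.5395 -0.4214  0.0875] 0.0012
spoon tip [ 0.5347 -0.2051  0.0061] 0.0008
fork tip [ 0.5191 -0.2807  0.0028] 0.001
fork end [ 3.272e-01 -2.892e-01 -2.000e-04] 0.0027
coast R [ 0.6368 -0.2536  0.0097] 0.0034
coast L [ 0.654  -0.1853  0.0089] 0.0063
plate [0.4713 0.0947 0.033 ]
plate lo [0.4712 0.0968 0.02  ]
ram [0.6386 0.1049 0.041 ]
tum rim [ 0.5387 -0.4204  0.092 ]
tum foot [ 0.54   -0.4218  0.008 ]
sp tip [ 0.5343 -0.2052  0.005 ]
sp end [ 0.3437 -0.2044  0.004 ]
sp mid [ 0.4379 -0.2044  0.014 ]
fk tip [ 0.5185 -0.2805  0.005 ]
fk end [ 0.3263 -0.2887  0.004 ]
fk mid [ 0.4221 -0.2838  0.014 ]
cR [ 0.6347 -0.2535  0.014 ]
cL [ 0.6503 -0.1856  0.014 ]
disp far [ 0.806  -0.2252  0.046 ]
disp far R [ 0.7873 -0.299   0.046 ]
disp near L [ 0.6913 -0.19    0.046 ]
disp nr R [ 0.6708 -0.2647  0.046 ]
[245.4 229.7]
```

Call:
servo_tool:
  plan: "-0.579 -0.313 0 -17;-0.579 -0.313 0 -17;-0.579 -0.313 0 -17;-0.579 -0.313 0 -17;-0.579 -0.313 0 -17;-0.579 -0.313 0 -17;-0.579 -0.313 0 -17;-0.579 -0.313 0 -17;-0.579 -0.313 0 -17;-0.579 -0.313 0 -17;-0.579 -0.313 0 -17;-0.579 -0.313 0 -17"
  grip: -1
  grip_force: 15

```text
t: 1.1
tool_pos: [0.5244, 0.2193, 0.2353]
orientation: [0.001, -3.141, 0.0]
force: [0.4, 0.8, 0.9]
opening: 0.093
gripper_force: 0.0
```

Call:
servo_tool:
  plan: "-0.04 -0.04 0 0;-0.08 -0.08 0.02 0;-0.105 -0.105 0.05 0;-0.114 -0.114 0.08 0;-0.114 -0.114 0.11 0;-0.114 -0.114 0.13 0;-0.114 -0.114 0.145 0;-0.114 -0.114 0.145 0;-0.114 -0.114 0.145 0;-0.114 -0.114 0.145 0"

```text
t: 1.93
tool_pos: [0.6384, 0.1076, 0.0922]
orientation: [-0.002, 3.14, 0.0]
force: [-0.5, -0.7, 1.0]
opening: 0.0928
gripper_force: 0.0
```

```bash
python3 - <<'E'
from h import *
s=status.read_state();print(np.round(s["tool_pos"],4),np.round(s["q"],3))
c=cam("top");cv2.imwrite("pics/r1.png",cv2.resize(c["image"][100:230,180:360],(720,520)))
E
```

```text
[0.6384 0.1076 0.0922] [ 0.088  0.358  1.49   0.     1.291 -1.484]
```

View pics/r1.png

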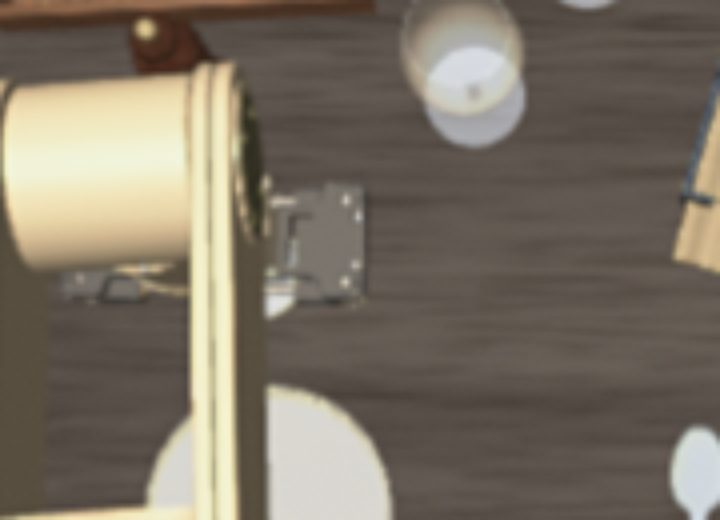

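The picture shows the gripper centred over the ramekin, with its long side along y and the wrist clear of the mill (mill top at (145,28)).

Call:
servo_tool:
  plan: "0 0.000 0.015 0;0 0.000 0.03 0;0 0.000 0.045 0;0 0.000 0.058 0;0 0.000 0.066 0;0 0.000 0.066 0;0 0 0.066 0"

```text
t: 2.57
tool_pos: [0.6374, 0.1073, 0.0243]
orientation: [0.002, -3.141, 0.0]
force: [0.4, 0.4, 0.2]
opening: 0.0932
gripper_force: 0.0
```

Call:
servo_tool:
  plan: "0 0 0 0;0 0 0 0;0 0 0 0;0 0 0 0;0 0 0 0;0 0 0 0;0 0 0 0;0 0 0 0"
  grip: 1

```text
t: 3.23
tool_pos: [0.6381, 0.1074, 0.0253]
orientation: [-0.002, 3.141, 0.0]
force: [-0.9, 0.2, 5.0]
opening: 0.0661
gripper_force: 15.0
```

Call:
servo_tool:
  plan: "0 0 -0.01 0;0 0 -0.025 0;0 0.01 -0.035 0;0 0.03 -0.035 0;0 0.05 -0.035 0;0 0.07 -0.035 0;0 0.09 -0.035 0;0 0.107 -0.035 0;0 0.118 -0.035 0;0 0.118 -0.035 0;0 0.118 -0.03 0;0 0.118 -0.02 0"

```text
t: 4.23
tool_pos: [0.6388, 0.2249, 0.0459]
orientation: [-0.001, 3.139, 0.0]
force: [0.0, -1.0, -0.4]
opening: 0.0663
gripper_force: 15.0
```

Call:
servo_tool:
  plan: "0 0 0.01 0;0 0 0.016 0;0 0 0.019 0;0 0 0.019 0;0 0 0.019 0;0 0 0.019 0;0 0 0.019 0"

```text
t: 4.82
tool_pos: [0.6374, 0.2249, 0.0252]
orientation: [0.001, -3.141, 0.0]
force: [0.1, -1.4, -2.0]
opening: 0.0662
gripper_force: 15.0
```

Call:
servo_tool:
  plan: "0 0 0.001 0;0 0 0.001 0;0 0 0.001 0;0 0 0.001 0;0 0 -0.02 0;0 0 -0.05 0;0 0 -0.09 0;0 0 -0.12 0;0.02 -0.03 -0.135 0;0.04 -0.06 -0.135 0;0.06 -0.1 -0.135 0;0.08 -0.14 -0.135 0"
  grip: -1

```text
t: 5.82
tool_pos: [0.5598, 0.09, 0.1614]
orientation: [-0.004, 3.14, 0.0]
force: [0.4, -1.0, -0.1]
opening: 0.0929
gripper_force: 0.0
```

Call:
servo_tool:
  plan: "0.134 -0.37 0 2.5;0.134 -0.37 0 2.5;0.134 -0.37 0 2.5;0.134 -0.37 0 2.5;0.134 -0.37 0 2.5;0.134 -0.37 0 2.5;0.134 -0.37 0 2.5;0.134 -0.37 0 2.5;0.134 -0.37 0 2.5;0.134 -0.37 0.03 -2.5;0.134 -0.37 0.05 -2.5;0.134 -0.37 0.07 -2.5"

```text
t: 6.82
tool_pos: [0.426, -0.2812, 0.0901]
orientation: [-0.066, 3.14, -0.001]
force: [-0.5, 0.9, 0.4]
opening: 0.0928
gripper_force: 0.0
```

Call:
servo_tool:
  plan: "0.003 -0.002 0.015 0;0.003 -0.002 0.03 0;0.003 -0.002 0.045 0;0.003 -0.002 0.058 0;0.003 -0.002 0.068 0;0.003 -0.002 0.068 0;0.003 -0.002 0.068 0;0.003 -0.002 0.068 0"
  grip: 0

```text
t: 7.48
tool_pos: [0.4244, -0.282, 0.0236]
orientation: [-0.07, 3.14, -0.001]
force: [-0.7, -0.6, 0.7]
opening: 0.0479
gripper_force: 0.0
```

Call:
servo_tool:
  plan: "0 0 0 0;0 0 0 0;0 0 0 0;0 0 0 0;0 0 0 0;0 0 0 0;0 0 0 0;0 0 0 0"
  grip: 1

```text
t: 8.15
tool_pos: [0.4238, -0.2816, 0.0227]
orientation: [-0.07, 3.141, -0.0]
force: [-0.4, 0.2, 0.7]
opening: 0.0075
gripper_force: 15.0
```

Call:
servo_tool:
  plan: "0 0 -0.015 0;0 0 -0.04 0;0 0 -0.07 0;0 0 -0.1 0;0 0 -0.125 0;-0.001 0.01 -0.13 0;-0.004 0.03 -0.13 0;-0.009 0.064 -0.13 0.6;-0.014 0.1 -0.13 1;-0.02 0.14 -0.13 1.5;-0.025 0.18 -0.13 2;-0.031 0.22 -0.13 2.5"

```text
t: 9.15
tool_pos: [0.444, -0.0583, 0.1516]
orientation: [-0.0, -3.141, -0.001]
force: [0.0, 0.5, -0.7]
opening: 0.0076
gripper_force: 15.0
```

Call:
servo_tool:
  plan: "-0.004 0.04 0 0;-0.008 0.08 0 0;-0.012 0.12 0 0;-0.016 0.16 0 0;-0.02 0.2 0 0;-0.024 0.235 0 0;-0.028 0.262 0.005 0;-0.028 0.278 0.015 0;-0.028 0.284 0.035 0;-0.028 0.284 0.06 0;-0.028 0.284 0.085 0;-0.028 0.284 0.1 0"

```text
t: 10.15
tool_pos: [0.4701, 0.2235, 0.0487]
orientation: [0.003, -3.137, 0.002]
force: [-1.1, -0.5, -0.8]
opening: 0.0075
gripper_force: 15.0
```

Call:
servo_tool:
  plan: "0 0 0.01 0;0 0 0.018 0;0 0 0.024 0;0 0 0.028 0;0 0 0.028 0;0 0 0.028 0;0 0 0.028 0;0 0 0.028 0"

```text
t: 10.82
tool_pos: [0.4734, 0.2238, 0.0255]
orientation: [-0.001, 3.14, 0.001]
force: [-0.1, -0.6, -1.2]
opening: 0.0078
gripper_force: 15.0
```

Call:
servo_tool:
  plan: "0 0 0.002 0;0 0 0.002 0;0 0 0.002 0;0 0 0.002 0"

```text
t: 11.15
tool_pos: [0.4728, 0.2236, 0.0227]
orientation: [-0.001, 3.141, 0.0]
force: [0.6, -0.0, -0.9]
opening: 0.0073
gripper_force: 15.0
```

Call:
servo_tool:
  plan: "0 0 0 0;0 0 0 0;0 0 0 0;0 0 0 0;0 0 -0.01 0;0 0 -0.03 0;0 0 -0.06 0;0 0 -0.1 0;0 0 -0.13 0;0 -0.03 -0.13 0;0 -0.07 -0.13 0;0 -0.11 -0.13 0"
  grip: 0.55

```text
t: 12.15
tool_pos: [0.4733, 0.1132, 0.1546]
orientation: [-0.006, 3.139, 0.001]
force: [0.7, -0.1, -0.4]
opening: 0.0209
gripper_force: 0.0
```

Call:
servo_tool:
  plan: "0.004 -0.04 0 0;0.008 -0.08 0 0;0.012 -0.12 0 0;0.016 -0.16 0 0;0.02 -0.2 0 0;0.024 -0.24 0 0;0.03 -0.28 0.01 0;0.034 -0.306 0.03 0;0.034 -0.318 0.05 0;0.034 -0.318 0.075 0;0.034 -0.318 0.085 0;0.034 -0.318 0.085 0"
  grip: 0.2

```text
t: 13.15
tool_pos: [0.4371, -0.2033, 0.0653]
orientation: [0.001, -3.137, -0.004]
force: [-0.3, 0.2, -0.4]
opening: 0.0374
gripper_force: 0.0
```

```bash
python3 - <<'E'
from h import *
s=status.read_state();print(np.round(s["tool_pos"],4),np.round(s["orientation"],3))
c=cam("top");cv2.imwrite("pics/r2.png",cv2.resize(c["image"][130:290,180:420],(780,520)))
c=cam("side");cv2.imwrite("pics/r2s.png",cv2.resize(c["image"][120:360,190:490],(700,560)))
E
```

```text
[ 0.4371 -0.2033  0.0653] [ 1.000e-03 -3.137e+00 -4.000e-03]
```

View pics/r2s.png

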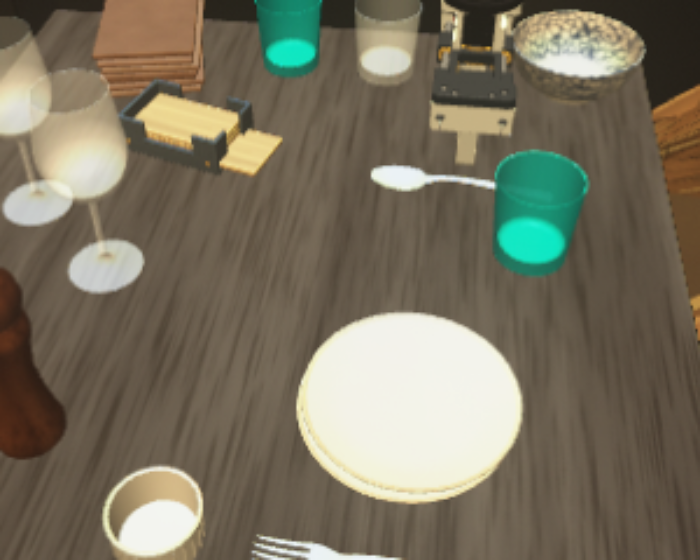

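The side view shows the ramekin standing and the fork lying at the lower left. The gripper is over the spoon's middle at about (465,150).

Call:
servo_tool:
  plan: "-0.001 -0.001 0.015 0;-0.001 -0.001 0.03 0;-0.001 -0.001 0.039 0;-0.001 -0.001 0.042 0;-0.001 -0.001 0.042 0;-0.001 -0.001 0.042 0;-0.001 -0.001 0.042 0"

```text
t: 13.83
tool_pos: [0.4409, -0.2057, 0.0268]
orientation: [-0.002, 3.14, -0.001]
force: [-0.4, 0.9, 0.1]
opening: 0.0374
gripper_force: 0.0
```

Call:
servo_tool:
  plan: "0 0 0 0;0 0 0 0;0 0 0 0;0 0 0 0;0 0 0 0;0 0 0 0;0 0 0 0;0 0 0 0"
  grip: 1

```text
t: 14.5
tool_pos: [0.4401, -0.2054, 0.0257]
orientation: [0.001, -3.142, -0.0]
force: [-0.3, 0.4, 0.9]
opening: 0.0076
gripper_force: 15.0
```

Call:
servo_tool:
  plan: "0 0 -0.015 0;0 0 -0.04 0;0 0 -0.07 0;0 0 -0.1 0;0 0.005 -0.115 0;-0.006 0.025 -0.12 0;-0.012 0.055 -0.12 0;-0.018 0.09 -0.12 0;-0.024 0.125 -0.12 0;-0.03 0.155 -0.12 0;-0.032 0.17 -0.12 0;-0.032 0.17 -0.11 0"

```text
t: 15.5
tool_pos: [0.4735, -0.0328, 0.1372]
orientation: [-0.007, 3.138, 0.0]
force: [0.6, 0.6, -0.3]
opening: 0.0074
gripper_force: 15.0
```

Call:
servo_tool:
  plan: "0 0 0.02 0;0 0 0.045 0;0 0 0.07 0;0 0 0.09 0;0 0 0.102 0;0 0 0.108 0;0 0 0.11 0;0 0 0.11 0;0 0 0.11 0;0 0 0.11 0"

```text
t: 16.33
tool_pos: [0.4722, -0.0359, 0.0258]
orientation: [-0.001, 3.141, -0.0]
force: [-0.6, -0.7, -0.3]
opening: 0.0076
gripper_force: 15.0
```

Call:
servo_tool:
  plan: "0 0 0 0;0 0 0 0;0 0 0 0;0 0 0 0;0 0 -0.01 0;0 0 -0.03 0;0 0 -0.06 0;0 0 -0.09 0;-0.02 -0.02 -0.1 0;-0.04 -0.04 -0.1 0;-0.065 -0.065 -0.1 0;-0.09 -0.09 -0.1 0"
  grip: 0.55

```text
t: 17.33
tool_pos: [0.5635, -0.1263, 0.1274]
orientation: [-0.003, 3.14, -0.001]
force: [0.7, 0.7, 0.9]
opening: 0.0208
gripper_force: 0.0
```

Call:
servo_tool:
  plan: "-0.02 -0.02 0 2;-0.04 -0.04 0 6;-0.06 -0.06 0 10;-0.08 -0.08 0 15.5;-0.092 -0.095 0 15.5;-0.092 -0.097 0.01 15.5;-0.092 -0.097 0.025 15.5;-0.092 -0.097 0.035 15.5;-0.092 -0.097 0.045 15.5;-0.092 -0.097 0.045 15.5;-0.092 -0.097 0.045 15.5"
  grip: -1

```text
t: 18.25
tool_pos: [0.6528, -0.221, 0.0791]
orientation: [-0.42, -3.11, -0.001]
force: [-0.4, -0.2, 0.3]
opening: 0.0896
gripper_force: 0.0
```

```bash
python3 - <<'E'
from h import *
s=status.read_state();print(np.round(s["tool_pos"],4),np.round(s["orientation"],3))
c=cam("top");a=cv2.resize(c["image"][130:290,180:400],(700,509));cv2.imwrite("pics/r3.png",a)
h=cv2.cvtColor(c["image"],cv2.COLOR_BGR2HSV).astype(int)
m=((h[...,2]>165)&(h[...,1]<60)).astype(np.uint8)
for k in cv2.findContours(m,0,1)[0]:
    x,y,w,hh=cv2.boundingRect(k)
    if cv2.contourArea(k)>60 and 180<x<400 and 140<y<300:
        r=cv2.minAreaRect(k); print((x,y,w,hh),np.round(r[0],1),r[1],round(r[2],1),np.round(onz(c,*r[0],.006)[:2],4))
E
```

```text
[ 0.6528 -0.221   0.0791] [-4.20e-01 -3.11e+00 -1.00e-03]
(245, 229, 97, 156) [301.9 310. ] (60.484066009521484, 168.60107421875) 24.8 [ 0.243 -0.06 ]
(321, 205, 45, 26) [340.8 220.5] (48.319252014160156, 14.067237854003906) 25.8 [ 0.4949 -0.1664]
(217, 197, 61, 63) [247. 228.] (62.0, 60.0) 90.0 [0.4706 0.0981]
(289, 195, 13, 54) [295.  221.5] (53.0, 12.0) 90.0 [ 0.4906 -0.0372]
(200, 195, 9, 66) [204.  227.5] (8.0, 65.0) 0.0 [0.4704 0.2203]
(190, 155, 24, 25) [203.6 168.6] (18.799999237060547, 24.200000762939453) 36.9 [0.6378 0.2256]
```

View pics/r3.png

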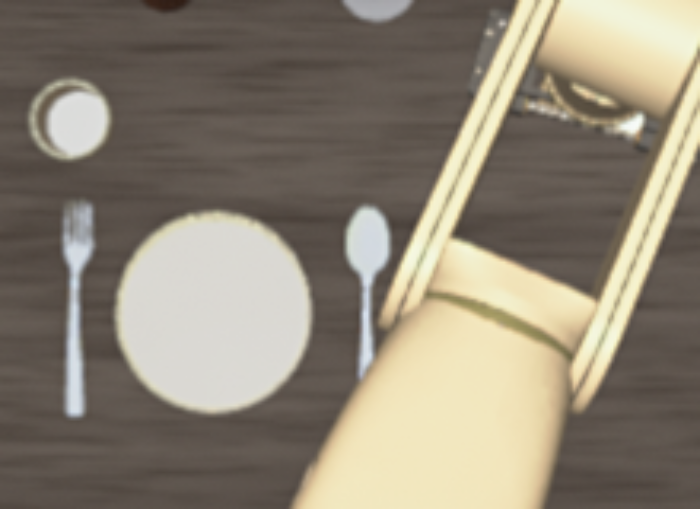

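The top view shows the fork, plate, spoon and ramekin in their places, e.g. the fork at (77,308), spoon (366,295) and ramekin (70,119). The gripper is over the coaster.

Call:
servo_tool:
  plan: "-0.004 0 0.015 0;-0.004 0 0.03 0;-0.004 0 0.043 0;-0.004 0 0.05 0;-0.004 0 0.053 0;-0.004 0 0.053 0;-0.004 0 0.053 0;-0.004 0 0.053 0"

```text
t: 18.97
tool_pos: [0.6586, -0.2236, 0.0286]
orientation: [0.422, 3.112, -0.001]
force: [0.9, -0.3, 0.0]
opening: 0.093
gripper_force: 0.0
```

```bash
python3 - <<'E'
from h import *
s=status.read_state();print(np.round(s["tool_pos"],4),s["opening"])
c=cam("side");a=cv2.resize(c["image"][110:220,220:380],(800,550),interpolation=cv2.INTER_CUBIC);cv2.imwrite("pics/r4.png",a)
E
```

```text
[ 0.6586 -0.2236  0.0286] 0.09301105573467232
```

View pics/r4.png

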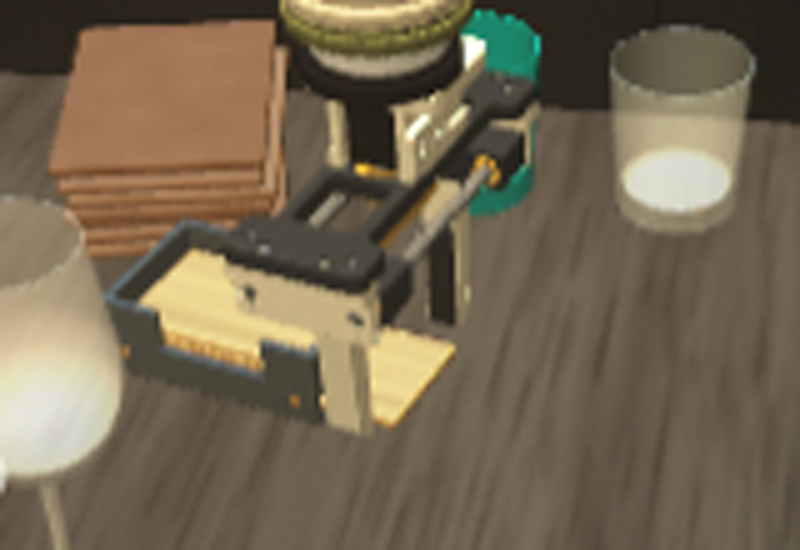

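The side view shows the fingers straddling the coaster's projecting end just in front of the fences, with the near fingertip at about (350,420).

Call:
servo_tool:
  plan: "0.002 0 0.003 0;0.002 0 0.003 0;0.002 0 0.003 0;0.002 0 0.003 0"

```text
t: 19.35
tool_pos: [0.656, -0.2228, 0.0247]
orientation: [0.422, 3.113, -0.0]
force: [0.3, 0.2, -0.0]
opening: 0.0932
gripper_force: 0.0
```

Call:
servo_tool:
  plan: "0 0 0 0;0 0 0 0;0 0 0 0;0 0 0 0;0 0 0 0;0 0 0 0;0 0 0 0"
  grip: 1
  grip_force: 30

```text
t: 19.93
tool_pos: [0.6561, -0.2217, 0.0246]
orientation: [-0.421, -3.113, -0.002]
force: [-0.9, 4.4, 2.4]
opening: 0.0675
gripper_force: 29.9
```

Call:
servo_tool:
  plan: "0.004 0 0 0;0.01 0 0 0;0.018 0 0 0;0.027 0 0 0;0.036 0 0 0;0.045 0 0 0;0.054 0 0 0;0.063 0 0 0;0.072 0 0 0;0.08 0 0 0;0.086 0 0 0;0.086 0 0 0"

```text
t: 20.93
tool_pos: [0.572, -0.1997, 0.0244]
orientation: [-0.422, -3.112, -0.0]
force: [-0.1, 1.1, 0.3]
opening: 0.0677
gripper_force: 29.9
```

```bash
python3 - <<'E'
from h import *
s=status.read_state();print(np.round(s["tool_pos"],4),s["opening"])
c=cam("side");a=cv2.resize(c["image"][110:240,220:400],(800,578),interpolation=cv2.INTER_CUBIC);cv2.imwrite("pics/r5.png",a)
E
```

```text
[ 0.572  -0.1997  0.0244] 0.06765011826828704
```

View pics/r5.png

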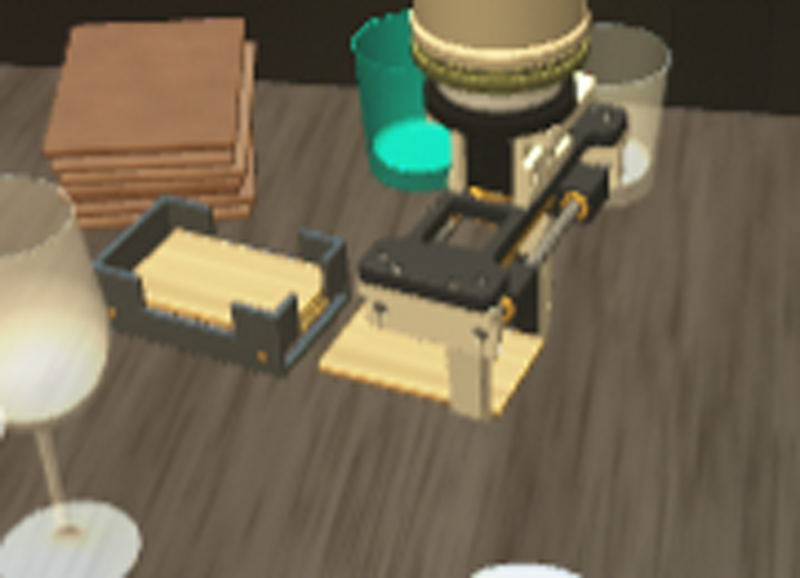

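The side view shows the coaster fully out and level in the jaws, its far end at (330,360). The other coasters remain in the dispenser.

Call:
servo_tool:
  plan: "0 0 -0.01 0;0 0 -0.025 0;0 0.005 -0.04 0;0.002 0.02 -0.05 0;0.005 0.04 -0.05 -2;0.008 0.065 -0.05 -5;0.012 0.09 -0.05 -8;0.015 0.115 -0.05 -11;0.018 0.14 -0.05 -13.5;0.021 0.158 -0.05 -15.4;0.021 0.165 -0.05 -15.4;0.021 0.165 -0.05 -15.4"

```text
t: 21.98
tool_pos: [0.5975, -0.0331, 0.0752]
orientation: [-0.001, 3.141, 0.0]
force: [0.4, -0.8, -0.4]
opening: 0.0674
gripper_force: 29.9
```

```bash
python3 - <<'E'
from h import *
s=status.read_state();print(np.round(s["tool_pos"],4),np.round(s["orientation"],3))
c=cam("top");h=cv2.cvtColor(c["image"],cv2.COLOR_BGR2HSV).astype(int)
m=((h[...,2]>140)&(h[...,1]>70)&(h[...,0]>10)&(h[...,0]<28)).astype(np.uint8)[120:240,250:340]
ys,xs=np.nonzero(m);print(len(xs),xs.min()+250 if len(xs) else 0)
a=cv2.resize(c["image"][100:250,230:410],(720,600),interpolation=cv2.INTER_CUBIC);cv2.imwrite("pics/r6.png",a)
E
```

```text
[ 0.5975 -0.0331  0.0752] [-1.000e-03  3.141e+00  0.000e+00]
979 250
```

View pics/r6.png

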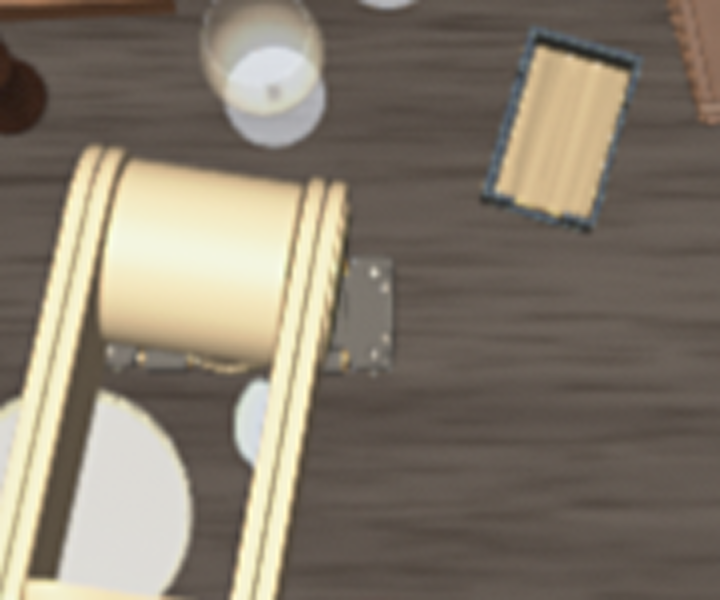

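The top view shows the coaster hidden beneath the wrist in line with the spoon. The dispenser stack is intact.

Call:
servo_tool:
  plan: "0 -0.001 0.015 0;0 -0.001 0.03 0;0 -0.001 0.042 0;0 -0.001 0.05 0;0 -0.001 0.055 0;0 -0.001 0.056 0;0 -0.001 0.056 0;0 -0.001 0.056 0;0 -0.001 0.056 0"

```text
t: 22.78
tool_pos: [0.5976, -0.0364, 0.0195]
orientation: [0.001, 3.14, -0.0]
force: [0.2, -0.1, -0.7]
opening: 0.0674
gripper_force: 29.9
```

Call:
servo_tool:
  plan: "0 0 0 0;0 0 0 0;0 0 0 0;0 0 0 0;0 0 0 0;0 0 -0.01 0;0 0 -0.03 0;0 0 -0.06 0;0 0 -0.09 0;0 0 -0.125 0;0 0 -0.155 0;0 0 -0.16 0"
  grip: -1

```text
t: 23.78
tool_pos: [0.6002, -0.0367, 0.1869]
orientation: [0.001, 3.131, -0.002]
force: [0.5, -0.6, 1.9]
opening: 0.093
gripper_force: 0.0
```

Call:
servo_tool:
  plan: "0.006 -0.03 0 0;0.012 -0.065 0 0;0.02 -0.105 0 0;0.028 -0.145 0 0;0.035 -0.185 0 0;0.042 -0.225 0 0;0.05 -0.265 0 0;0.056 -0.3 0 0;0.06 -0.33 0 0;0.06 -0.345 0 0;0.06 -0.345 0 0;0.06 -0.345 0 0"
  grip: 0.14

```text
t: 24.78
tool_pos: [0.5362, -0.3818, 0.1786]
orientation: [-0.004, -3.141, -0.001]
force: [0.0, 0.6, -0.6]
opening: 0.04
gripper_force: 0.0
```

```bash
python3 - <<'E'
from h import *
s=status.read_state();print(np.round(s["tool_pos"],4),np.round(s["orientation"],3),np.round(s["q"],2))
c=cam("top");h=cv2.cvtColor(c["image"],cv2.COLOR_BGR2HSV).astype(int)
m=((h[...,2]>130)&(h[...,1]>55)&(h[...,0]>8)&(h[...,0]<30)).astype(np.uint8)
for k in cv2.findContours(m,0,1)[0]:
    x,y,w,hh=cv2.boundingRect(k)
    if cv2.contourArea(k)>200 and 250<x<380 and 90<y<240:
        r=cv2.minAreaRect(k); print(np.round(r[0],1),np.round(r[1],1),round(r[2],1),np.round(onz(c,*r[0],.006)[:2],4))
a=cv2.resize(c["image"][130:250,260:460],(800,480),interpolation=cv2.INTER_CUBIC);cv2.imwrite("pics/r7.png",a)
E
```

```text
[ 0.5362 -0.3818  0.1786] [-4.000e-03 -3.141e+00 -1.000e-03] [-0.7   0.32  1.38  0.    1.45 -2.27]
[396.3 300.5] [ 88.2 317.2] 39.0 [ 0.2725 -0.3242]
[296.  168.5] [39. 24.] 90.0 [ 0.6407 -0.0378]
[369.9 133.3] [24.5 39.6] 15.9 [ 0.744  -0.2468]
```

View pics/r7.png

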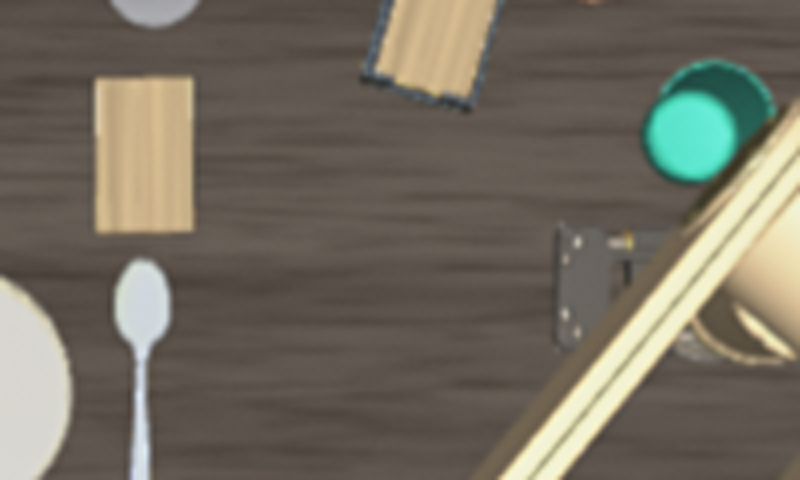

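The top view shows the coaster lying straight at (144,155), beyond the spoon at (142,370). The gripper is just short of the clear tumbler, which is under the arm.

Call:
servo_tool:
  plan: "-0.004 0 0.02 0;-0.004 0 0.04 0;-0.004 0 0.058 0;-0.004 0 0.058 0;-0.004 0 0.058 0;-0.004 0 0.058 0"

```text
t: 25.33
tool_pos: [0.5414, -0.3806, 0.122]
orientation: [-0.001, 3.141, -0.001]
force: [0.8, -0.5, 0.6]
opening: 0.0401
gripper_force: 0.0
```

```bash
python3 - <<'E'
from h import *
s=status.read_state();print(np.round(s["tool_pos"],4))
c=cam("side");a=cv2.resize(c["image"][60:190,290:450],(738,600),interpolation=cv2.INTER_CUBIC);cv2.imwrite("pics/r8.png",a)
for P in((.540,-.382,.092),(.540,-.460,.092),(.540,-.382,.117)):print((pix(c,P)-[290,60])*4.61)
E
```

```text
[ 0.5414 -0.3806  0.122 ]
[299.73664376 315.53207708]
[312.83253738 252.18422024]
[301.12088273 276.61366027]
```

View pics/r8.png

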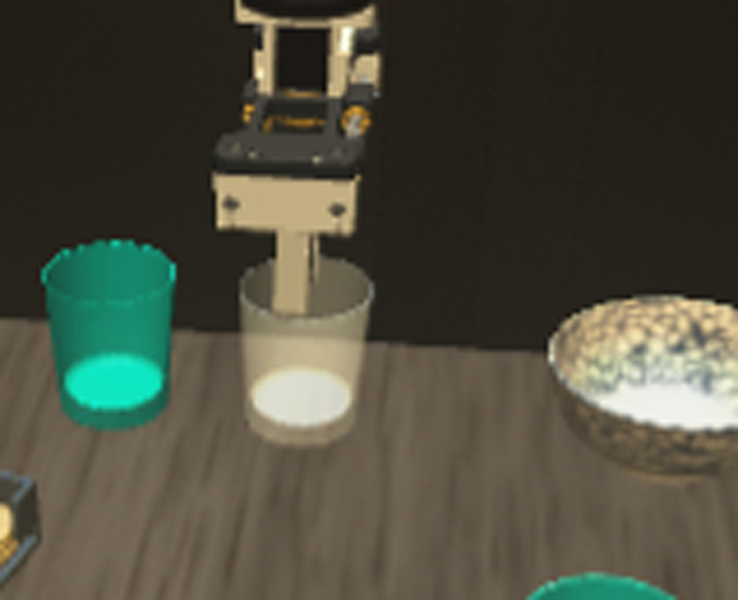

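The side view shows the clear tumbler's rim centred at about (307,288), its near edge at (305,320) as predicted. The outer finger's tip is at (290,310), outside and above the rim.

Call:
servo_tool:
  plan: "0.001 0 0.012 0;0.001 0 0.024 0;0.001 0 0.033 0;0.001 0 0.038 0;0.001 0 0.038 0;0.001 0 0.038 0;0.001 0 0.038 0"

```text
t: 25.97
tool_pos: [0.5397, -0.3814, 0.0828]
orientation: [0.001, 3.141, -0.0]
force: [0.8, 0.2, 0.3]
opening: 0.0401
gripper_force: 0.0
```

Call:
servo_tool:
  plan: "0 0 0 0;0 0 0 0;0 0 0 0;0 0 0 0;0 0 0 0;0 0 0 0;0 0 0 0;0 0 0 0"
  grip: 1
  grip_force: 25

```text
t: 26.63
tool_pos: [0.5398, -0.3822, 0.0836]
orientation: [0.002, 3.141, -0.003]
force: [-1.5, -2.0, 4.1]
opening: 0.0047
gripper_force: 23.8
```

Call:
servo_tool:
  plan: "0 0 -0.006 0;0 0 -0.016 0;0 0 -0.03 0;0 0 -0.045 0;0 0 -0.06 0;0 0.006 -0.07 0;0 0.02 -0.07 0;-0.005 0.04 -0.07 0;-0.01 0.062 -0.07 0;-0.015 0.086 -0.07 0;-0.02 0.11 -0.07 0;-0.028 0.135 -0.07 0"

```text
t: 27.63
tool_pos: [0.5674, -0.2446, 0.1532]
orientation: [-0.002, -3.141, -0.001]
force: [1.1, 0.0, -1.9]
opening: 0.0034
gripper_force: 25.4
```

Call:
servo_tool:
  plan: "-0.008 0.025 0 0;-0.016 0.05 0 0;-0.024 0.075 0 0;-0.032 0.1 0 0;-0.04 0.125 0 0;-0.048 0.15 0 0;-0.055 0.175 0 0;-0.062 0.198 0 0;-0.068 0.218 0 0;-0.072 0.232 0 0;-0.073 0.239 0 0;-0.073 0.2405 0 0"

```text
t: 28.63
tool_pos: [0.6409, -0.0044, 0.1528]
orientation: [0.001, -3.141, -0.0]
force: [-0.3, 0.2, -2.6]
opening: 0.0036
gripper_force: 25.4
```

Call:
servo_tool:
  plan: "0 0 0 0;0 0 0 0;0 0 0 0;0 0 0 0"

```text
t: 28.97
tool_pos: [0.6408, -0.0069, 0.1527]
orientation: [-0.003, -3.142, 0.0]
force: [-1.4, -0.2, -2.8]
opening: 0.0036
gripper_force: 25.4
```

```bash
python3 - <<'E'
from h import *
s=status.read_state();print(np.round(s["tool_pos"],4),s["force"],s["opening"])
c=cam("side");a=cv2.resize(c["image"][100:290,190:400],(663,600),interpolation=cv2.INTER_CUBIC);cv2.imwrite("pics/r9.png",a)
E
```

```text
[ 0.6408 -0.0069  0.1527] [-1.39220131 -0.15046879 -2.76151185] 0.0036497286889213406
```

View pics/r9.png

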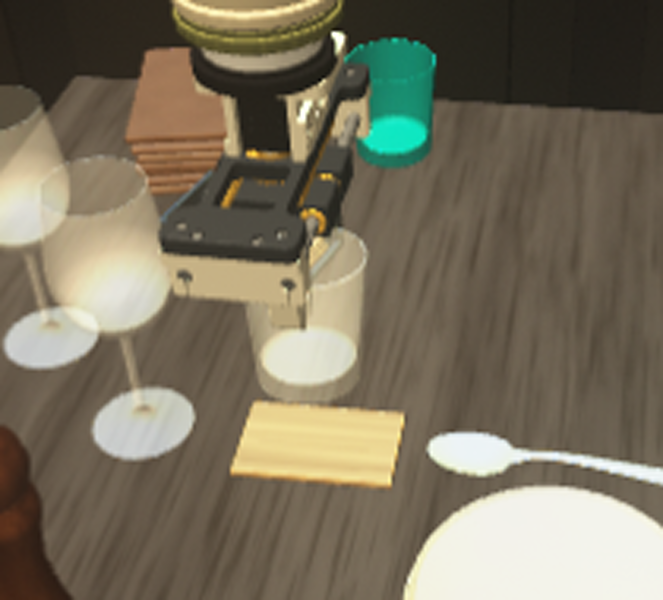

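The side view shows the tumbler hanging in the jaws above and slightly behind the coaster at (318,443), clear of the wine glass.

Call:
servo_tool:
  plan: "0 0 0.01 0;0 0 0.022 0;0 0 0.034 0;0 0 0.044 0;0 0 0.05 0;0 0 0.054 0;0 0 0.056 0;0 0 0.056 0;0 0 0.056 0;0 0 0.056 0"

```text
t: 29.85
tool_pos: [0.6414, -0.0058, 0.0974]
orientation: [0.001, 3.14, -0.0]
force: [0.3, -0.5, -2.8]
opening: 0.0036
gripper_force: 25.4
```

Call:
servo_tool:
  plan: "0 0 0.001 0;0 0 0.002 0;0 0 0.003 0;0 0 0.003 0;0 0 0.003 0"

```text
t: 30.27
tool_pos: [0.6415, -0.0055, 0.0945]
orientation: [0.001, 3.14, 0.0]
force: [0.1, 2.8, 2.8]
opening: 0.0039
gripper_force: 25.5
```

Call:
servo_tool:
  plan: "0 0 0.001 0;0 0 0.002 0;0 0 0.002 0;0 0 0.002 0"
  grip_force: 6

```text
t: 30.6
tool_pos: [0.6415, -0.0055, 0.0923]
orientation: [0.001, 3.14, 0.0]
force: [-0.6, 3.6, 4.7]
opening: 0.0047
gripper_force: 6.3
```

Call:
servo_tool:
  plan: "0 0 0 0;0 0 0 0;0 0 0 0;0 0 0 0;0 0 0 0;0 0 0 0"
  grip: 0.4

```text
t: 31.1
tool_pos: [0.6408, -0.006, 0.0914]
orientation: [-0.002, -3.141, 0.0]
force: [0.1, 0.4, 0.5]
opening: 0.0275
gripper_force: 0.0
```

Call:
servo_tool:
  plan: "0 0 -0.01 0;0 0 -0.03 0;0 0 -0.06 0;0 0 -0.09 0;0.02 0 -0.115 0;0.05 0.02 -0.115 0;0.09 0.05 -0.115 0;0.13 0.08 -0.115 0;0.17 0.11 -0.115 0;0.21 0.14 -0.115 0;0.23 0.17 -0.115 0;0.23 0.2 -0.115 0"

```text
t: 32.1
tool_pos: [0.4124, 0.1839, 0.2075]
orientation: [0.004, 3.141, -0.001]
force: [0.8, 0.0, -0.2]
opening: 0.0279
gripper_force: 0.0
```

Call:
servo_tool:
  plan: "0.01 0.03 0 0;0.02 0.07 0 0;0.03 0.11 0 0;0.04 0.15 0 0;0.04 0.18 0 0;0.04 0.2 0 0;0.04 0.2 0 0;0.04 0.2 0 0;0.04 0.2 0 0"

```text
t: 32.85
tool_pos: [0.3751, 0.3834, 0.207]
orientation: [0.001, 3.141, -0.001]
force: [-0.3, 1.0, -0.2]
opening: 0.0277
gripper_force: 0.0
```

```bash
python3 - <<'E'
from h import *
s=status.read_state();print(np.round(s["tool_pos"],4),s["force"])
c=cam("top");d=cam("side")
np.save("tope.npy",c,allow_pickle=True);np.save("sidee.npy",d,allow_pickle=True)
a=cv2.resize(c["image"][95:275,185:405],(733,600),interpolation=cv2.INTER_CUBIC);cv2.imwrite("pics/e1.png",a)
b=cv2.resize(d["image"][120:260,220:370],(643,600),interpolation=cv2.INTER_CUBIC);cv2.imwrite("pics/e2.png",b)
P=(.6407,-.0378,.006)
print((pix(c,P)-[185,95])*3.333)
print([((pix(d,(P[0]+.032*np.cos(a),P[1]+.032*np.sin(a),.006))-[220,120])*4.2857).round().tolist() for a in np.arange(4)*np.pi/2])
E
```

```text
[0.3751 0.3834 0.207 ] [-0.29685341  0.99214691 -0.21381258]
[370.0148033  245.00421724]
[[246.0, 501.0], [292.0, 553.0], [368.0, 514.0], [320.0, 465.0]]
```

View pics/e1.png

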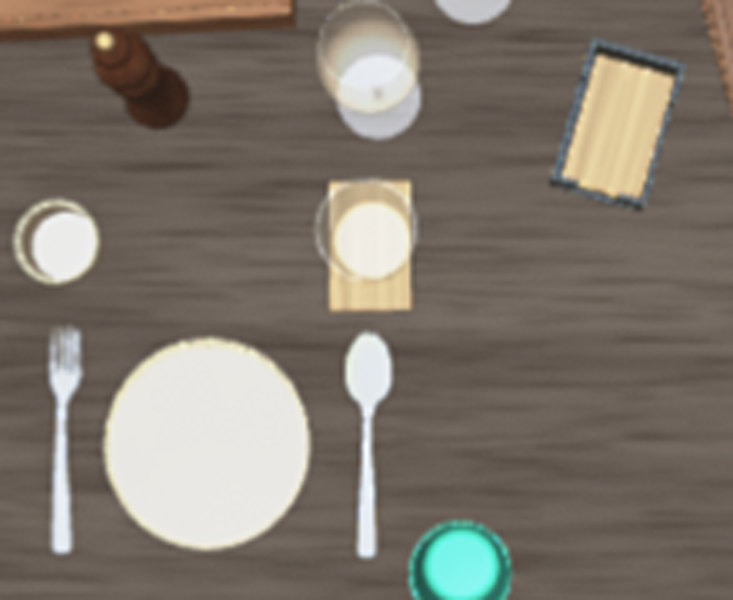

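View pics/e2.png

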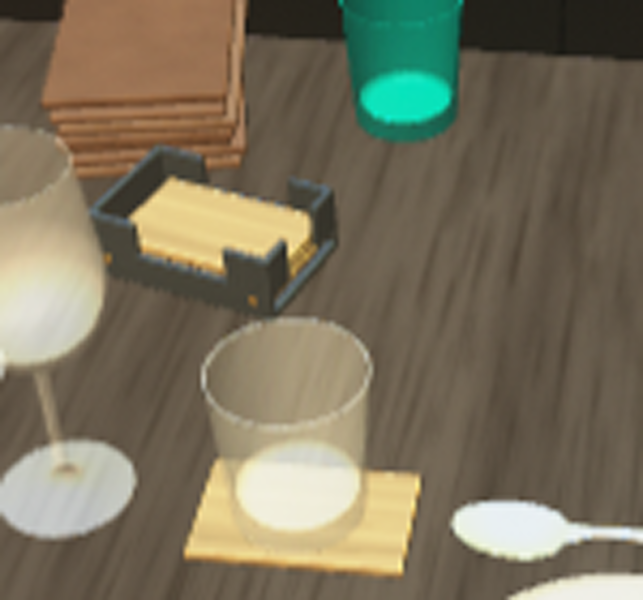

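The top crop shows the full cover: fork (63,440), plate (208,443), spoon (367,445), ramekin (56,241), and the coaster at (370,245) with the tumbler's floor at (372,240). The side crop shows the tumbler upright on the coaster and the other coasters still in the dispenser.

```bash
python3 - <<'E'
from h import *
c=np.load("tope.npy",allow_pickle=True).item();d=np.load("sidee.npy",allow_pickle=True).item()
g=lambda u,v,z:onz(c,185+u/3.333-.3,95+v/3.333-.3,z)
p=tri(c,(185+208/3.333-.3,95+443/3.333-.3),d,(365,292.5))[0];print("plate",p.round(4))
for n,u,v,z in(("fork tip",65,327,.005),("fork end",61,553,.004),("sp tip",368,331,.005),("sp end",367,557,.004),("ram",56,241,.041),("coaster",370.5,245.5,.006),("floor",372,240,.012),("rim",366,229,.098)):
    print(n,(g(u,v,z)-p)[:2].round(4))
E
```

```text
plate [0.4713 0.0952 0.0228]
fork tip [0.0974 0.1271]
fork end [-0.0944  0.1263]
sp tip [ 0.0969 -0.1315]
sp end [-0.0941 -0.1333]
ram [0.1669 0.1277]
coaster [ 0.1698 -0.1326]
floor [ 0.1738 -0.1341]
rim [ 0.1727 -0.1345]
```

```bash
python3 -c "
from plant import robot
print(robot.close_job())"
```

```text
the job is handed in; nothing more can be done
None
```

The cover is laid and the job handed in; my final camera measurements put everything within tolerance and clear of the gripper, with the verdict not reported back.

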